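Load a connector into the harness test fixture and latch its lever

ROBOT

A 6-joint arm with a two-finger parallel gripper is mounted at the origin on the work surface. World frame = base frame: x ahead of the robot, y to its left, z up, the work surface at z = 0. Lengths are in m, angles in rad, forces in N, time in s.
With the tool pointing down it reaches from about 0.275 to 0.75 m from the base axis. Payload 10.2 kg.
Tool frame: the origin (TCP) lies midway between the tips of the shut fingers; the grasp point (between the pads) lies ctrl.tcp_to_grasp behind it (ctrl.tcp_to_grasp is the distance from the TCP to the grasp point, in m); z points along the fingers, y is the line along which they close (so a half turn about z gives the same grasp; the last joint's range is limited). The gripper opens to 88 mm and grips with 3 to 60 N. Pads are 18 mm wide; open, the fingers measure 123 mm over their backs; the gripper's body (75 mm by 187 mm) begins 45 mm behind the grasp point.
Start: joints at [-1.462, 0.313, 1.498, -0, 1.331, -0.223], TCP at [0.171, -0.496, 0.239] pointing down, gripper open.
Joint ranges: [-2.94, 2.94], [-0.97, 2.17], [0.19, 2.56], [-1.23, 4.37], [0.02, 3.11], [-2.88, 2.88]. Speed limits (rad/s): [2.39, 2.39, 3.01, 3.14, 3.14, 3.14].

INTERFACE

Orientations are given as a rotation vector (axis times angle).
In Python, from rig import ctrl gives the robot as it stands. The module is installed in compiled form; this text tells all that it offers.
- The arm moves only by the tool step_arm, never from a script. Its arguments are lists of equal length, an entry for each row: "linear": the shift along the tool's x, y, z in m, a list of three; "dr": the turn, a rotation vector about the tool's x, y, z in rad, a list of three. A call has 1 to 20 rows; each row shifts and turns the commanded pose from where the row before left it, along the tool's axes as they then stand; what a row does not reach is not made up. A row lasts 1/12 s, in which the tool goes at most 41.7 mm and 7.16 degrees, less where a joint would pass 70% of its speed; a pose out of reach is approached as far as the arm can. A call is refused whole if a number of a shift passes 0.0417 or a number of a turn 0.125, either way. A call with a gripper value outside its range is refused whole. "hand" is the finger opening in m, from 0 to 0.0881, set as the call begins (left out, the last holds). The fingers move at their own pace and stop on an object; "squeeze" is the grip in N (left out, the last holds). Time passes only in rows, so rows that do not move let the fingers close. It gives the time, the measured TCP pose, the force, the opening and the grip force at its end, in the units of the state.
- ctrl.read_state(): the state, without advancing time (a new reading comes with each control period).
- ctrl.snapshot(name): name is "scene" or "top" or "wrist"; returns a dict with "img" (420x560x3 uint8, red, green, blue), "fx", "fy", "cx", "cy" (pixels), "dist" ([k1, k2, p1, p2, k3] as OpenCV has them; the pictures are not rectified), "R" (3x3) and "t" (3): a world point X has camera coordinates R X + t. Camera axes: x right, y down, z forward; pixel columns grow to the right and rows downward; lengths in m; the calibration is good to about 2 mm. A picture is of the moment at which its call begins. There is no depth.
- ctrl.sign_off(): hands the job in; it is judged then, once.
The state is a dict: "clock": time; "qpos": joint angles; "qvel": joint speeds; "effort": joint torques, N m; "tcp_pos": TCP position; "eef_rot": TCP orientation; "ft_force": force on the tool from outside, world axes, zero at the start; "torque": the same for the moment, N m; "opening": opening from 0.0 (shut) to 1.0 (fully open); "gripper_force": force on a finger pad.
Only numpy, scipy, OpenCV 4.12 (cv2) and the standard library are available. Lean on these libraries where they do the work, as an engineer would, in place of code of your own. Each camera call takes 0.05 s, during which the arm holds its last target. There are 200 camera calls.

TASK

Put the long rectangular connector housing, standing upright, into the rectangular nest of the test fixture so that it sits flat on the nest's floor. Then press that fixture's raised lever down until it snaps and stays down by itself, and let go.

Things in the scene. Friction and masses are not known exactly. Their poses are not given: they have to be found in the camera images.
- housing: Long connector housing: upright black block with grey top (two rows of seven holes), 28 mm (its x) by 64 mm (its y) by 40 mm high (z up), about 0.12 kg, loose on the table. Origin: centre of its underside. Half a turn about z makes no difference. Not the 32 mm short block or the round shell near it.
- nest (a point): Floor centre of the rectangular nest, 18 mm above the table, on a fixed grey plate 170 mm square. x points away from the robot, y left, z up. The walls rise 14 mm above the floor; the pocket is 38 (x) by 74 mm (y) at the floor, flaring to 50 by 86 mm. The housing's y goes along this y. The lever stands 90 mm to the -y side, clear. The other fixture (round nest) is not used.
- fixture_lever (a joint): Angle of the rectangular-nest fixture's lever, rad: 0 raised, 0.45 fully down (stop). Hinge along the nest's y, 43 mm above the table, 90 mm to +x of the nest; the lever runs 110 mm to -x to the paddle's centre. A spring resists (up to about 9 N at the paddle) until 0.34 rad; beyond, it snaps to the stop and a detent holds it.
- fixture_paddle (a point): Centre of the top of the lever's paddle, a black square 42 x 42 x 10 mm at its free end; moves with the lever. Raised: 95 mm above the table, face sloping 0.45 rad, higher at the free (-x) end. Down: 48 mm, level, and 13 mm further to -x. Press straight down from above.
There are look-alikes about, which are no part of the job. Leave any brown or orange look-alike of the housing alone.

How it is judged:
By the outcome, as a careful person would: the job done as asked, in the order asked, and still so for the second after the job is handed in, with the robot touching nothing.
It also fails if it takes over 45 s, if anything falls off the work surface, if the arm or the gripper's body presses on something with over 40 N, if the wrist force passes 120 N, or if a joint passes its speed limit or range.

## Working session

There is one attempt and no reset: what is moved stays moved. The work goes in short steps, Python scripts to look and compute and a tool call to move; the robot and the scene stay as the last step left them, time stands still between calls to the robot, and variables do not carry over. Pictures are saved under pics/ and viewed, at most 10 in all, crops included, and the job is handed in when it is done.

Besides the shell and the picture viewer there is one more tool, called as name(argument=value, ...) on one line, values as JSON. step_arm: Moves the arm, as the interface text tells. Its arguments: {"type":"object","properties":{"linear":{"type":"array"},"dr":{"type":"array"},"hand":{"type":"number"},"squeeze":{"type":"number"}},"required":["linear","dr"]}

```bash
mkdir -p pics; cat > h.py <<'E'
import numpy as np,cv2
from rig import ctrl
from scipy.spatial.transform import Rotation as Ro
def snap(n):
    d=ctrl.snapshot(n); d['K']=np.array([[d['fx'],0,d['cx']],[0,d['fy'],d['cy']],[0,0,1]]);d['R']=np.array(d['R']);d['t']=np.array(d['t']);d['dist']=np.array(d['dist'],float);return d
def save(d,f): cv2.imwrite('pics/'+f,cv2.cvtColor(d['img'],cv2.COLOR_RGB2BGR))
def ray(d,uv,z):
    p=cv2.undistortPoints(np.array(uv,float).reshape(-1,1,2),d['K'],d['dist']).reshape(-1,2)
    r=np.c_[p,np.ones(len(p))]@d['R']; c=-d['R'].T@d['t']
    return c+r*((z-c[2])/r[:,2])[:,None]
def proj(d,X):
    return cv2.projectPoints(np.array(X,float).reshape(-1,1,3),cv2.Rodrigues(d['R'])[0],d['t'],d['K'],d['dist'])[0].reshape(-1,2)
def totool(v):
    return Ro.from_rotvec(ctrl.read_state()['eef_rot']).as_matrix().T@np.array(v,float)
E
python3 - <<'E'
from h import *
import pickle
for n in['top','scene']:
    d=snap(n);save(d,n+'.png');pickle.dump(d,open(n+'.pkl','wb'))
    print(n,-d['R'].T@d['t'])
s=ctrl.read_state();print(s,ctrl.tcp_to_grasp)
print(Ro.from_rotvec(s['eef_rot']).as_matrix())
E
```

```text
top [ 0.39314862 -0.01218376  1.04073796]
scene [ 0.90116169 -0.0791838   0.68815285]
{'clock': 0.1, 'qpos': array([-1.46241288e+00,  3.13354055e-01,  1.49833760e+00,  1.36925690e-05,
        1.33099399e+00, -2.23422489e-01]), 'qvel': array([-0.00056413, -0.00181013, -0.00395936,  0.00088073,  0.00021678,
       -0.00125987]), 'effort': array([ 3.61142789e-03, -4.02807426e+01, -2.52647173e+01,  6.95789256e-02,
        3.41450062e-02, -6.63778178e-05]), 'tcp_pos': array([ 0.17097629, -0.49615483,  0.23824761]), 'eef_rot': array([-3.09738285e+00, -5.18626816e-01, -1.19512559e-04]), 'ft_force': array([-0.59398856, -0.42522444, -0.42541327]), 'torque': array([-0.01871971,  0.05108705, -0.00702372]), 'gripper_force': 0.0, 'opening': 0.998835399036524} 0.0187
[[ 9.45456675e-01  3.25747856e-01 -1.05007281e-04]
 [ 3.25747773e-01 -9.45456083e-01  1.08801316e-03]
 [ 2.55138179e-04 -1.06287519e-03 -9.99999403e-01]]
```

View pics/top.png

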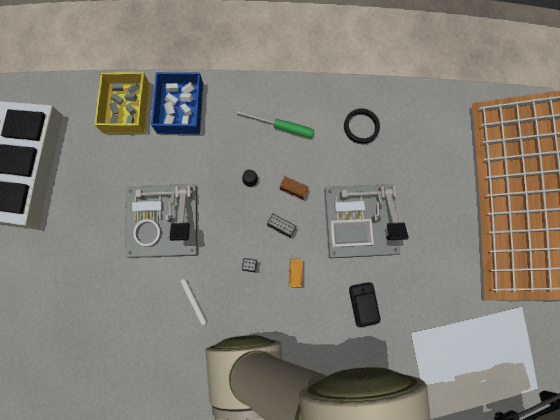

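View pics/scene.png

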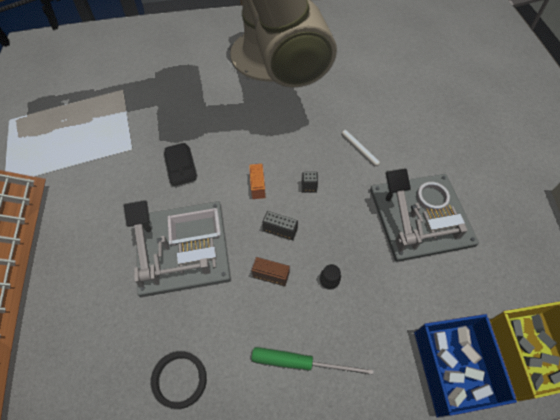

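The top view shows the housing near (282,225), the rectangular nest near (352,233) and its raised paddle near (397,231). In the scene view they are at (281,224), (194,224) and (136,214).

```bash
python3 - <<'E'
from h import *
import pickle
d=pickle.load(open('top.pkl','rb'));im=d['img']
hsv=cv2.cvtColor(im,cv2.COLOR_RGB2HSV);V=hsv[...,2]
def comp(mask,x0,y0,x1,y1,nm,z):
    m=np.zeros(V.shape,np.uint8);m[y0:y1,x0:x1]=mask[y0:y1,x0:x1]
    c=max(cv2.findContours(m,cv2.RETR_EXTERNAL,cv2.CHAIN_APPROX_NONE)[0],key=cv2.contourArea)
    r=cv2.minAreaRect(c);b=cv2.boxPoints(r);W=ray(d,b,z)
    e=[np.linalg.norm(W[1]-W[0]),np.linalg.norm(W[2]-W[1])]
    print(nm,r,'\n centre',W.mean(0).round(4),'edges',np.round(e,4),'ang01',np.degrees(np.arctan2(*(W[1]-W[0])[[1,0]])).round(1))
print(V[225,262:305],V[233,322:385])
comp((V<85).astype(np.uint8),262,205,303,245,'housing',.03)
comp((V<60).astype(np.uint8),378,215,415,245,'paddle',.095)
comp((V>160).astype(np.uint8),328,217,376,249,'nest',.032)
g=(abs(V.astype(int)-V[250,360])<12).astype(np.uint8)
print(ray(d,[[326,185],[398,186],[400,257],[328,257]],.012).round(4))
a=im[170:260,225:415];cv2.imwrite('pics/c.png',cv2.cvtColor(cv2.resize(a,None,fx=4,fy=4,interpolation=cv2.INTER_CUBIC),cv2.COLOR_RGB2BGR))
E
```

```text
[133 136 138 139 127  65  16  23  24  49  76  97 130 147 130 101 109 130
 114 113 137 137 138 130 127 127 110  90 123 138 118  95  80  91 114 137
 136 140 143 141 138 139 137] [136 136 139 137 127  93  94 125 129 157 184 178 144 115 125 132 127 127
 128 127 128 129 128 131 130 127 130 130 130 131 128 129 128 129 130 130
 127 126 127 129 128 128 127 126 128 136 138 138 161 182 169 128 128 129
 129 129 129 129 126 126 126 123 127]
housing ((280.6794128417969, 230.1676483154297), (28.37770652770996, 12.348136901855469), 4.398705005645752) 
 centre [ 0.5277 -0.0411  0.03  ] edges [0.029  0.0662] ang01 -3.1
paddle ((396.5, 231.5), (17.0, 21.0), 90.0) 
 centre [ 0.5213 -0.2958  0.095 ] edges [0.048  0.0381] ang01 -88.8
nest ((351.4327697753906, 231.35690307617188), (27.65807342529297, 40.87052536010742), 86.633544921875) 
 centre [ 0.5282 -0.2069  0.032 ] edges [0.0975 0.0654] ang01 -85.4
[[ 0.6426 -0.1495  0.012 ]
 [ 0.645  -0.3277  0.012 ]
 [ 0.4712 -0.3278  0.012 ]
 [ 0.4687 -0.1543  0.012 ]]
```

View pics/c.png

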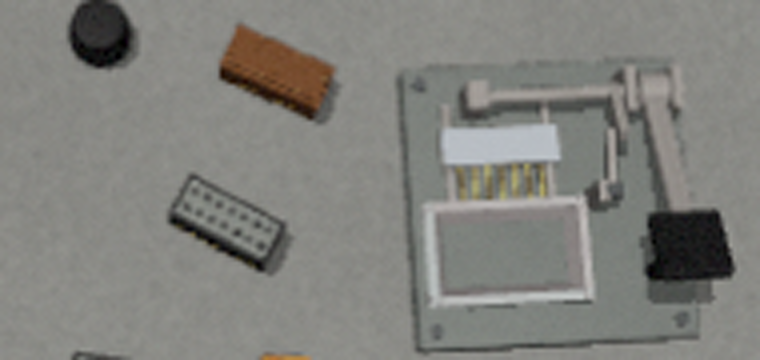

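The crop shows the housing's grey top with corners near crop (190,175), (287,221), (270,260) and (172,213). The nest rim runs (424,203), (585,194), (593,298), (430,306), and the fixture is turned a few degrees.

```bash
python3 - <<'E'
from h import *
import pickle
d=pickle.load(open('top.pkl','rb'))
def f(p,z,nm):
    p=np.array(p)/4+[225-.4,170-.4];W=ray(d,p,z);a=W[0]-W[1];b=W[3]-W[2];v=a+b
    print(nm,W.mean(0).round(4),'len',np.linalg.norm(a[:2]),np.linalg.norm(W[0]-W[3]),'yaxis yaw',np.degrees(np.arctan2(v[1],v[0])))
f([(190,175),(287,221),(270,260),(172,213)],.04,'housing')
f([(424,203),(585,194),(593,298),(430,306)],.032,'nest')
f([(400,72),(685,60),(697,337),(418,350)],.012,'plate')
f([(652,212),(722,210),(733,272),(650,277)],.095,'paddle')
w=snap('wrist');save(w,'w0.png');s=ctrl.read_state();Rt=Ro.from_rotvec(s['eef_rot']).as_matrix()
print('cam in tool',Rt.T@(-w['R'].T@w['t']-s['tcp_pos']),'\n',w['R']@Rt,w['fx'])
E
```

```text
housing [ 0.541  -0.0437  0.04  ] len 0.06211911043817915 0.024569031660619307 yaxis yaw 65.47944276852704
nest [ 0.5263 -0.2073  0.032 ] len 0.09608626633636827 0.060502285142707835 yaxis yaw 94.09679907200618
plate [ 0.5579 -0.2376  0.012 ] len 0.17673863761452946 0.16793554525307808 yaxis yaw 93.74454068533768
paddle [ 0.524  -0.2968  0.095 ] len 0.04004278616959027 0.0362871307137088 yaxis yaw 93.60651669486802
cam in tool [ 0.07740413  0.00130997 -0.14461795] 
 [[ 3.96582223e-04  9.99999892e-01  2.43887230e-04]
 [-9.54192158e-01  4.51385321e-04 -2.99194121e-01]
 [-2.99194199e-01 -1.14060212e-04  9.54192233e-01]] 294.2383158627881
```

step_arm(linear=[[0.0311, -0.0192, 0.0049], [0.0311, -0.0192, 0.0049], [0.0311, -0.0192, 0.0049], [0.0311, -0.0192, 0.0049], [0.0311, -0.0192, 0.0049], [0.0311, -0.0192, 0.0049], [0.0311, -0.0192, 0.0049], [0.0311, -0.0192, 0.0049], [0.0311, -0.0192, 0.0049], [0.0311, -0.0192, 0.0049], [0.0311, -0.0192, 0.0049], [0.0311, -0.0192, 0.0049], [0.0311, -0.0192, 0.0049], [0.0311, -0.0192, 0.0049], [0.0311, -0.0192, 0.0049], [0.0311, -0.0192, 0.0049]], dr=[[0, 0, 0], [0, 0, 0], [0, 0, 0], [0, 0, 0], [0, 0, 0], [0, 0, 0], [0, 0, 0], [0, 0, 0], [0, 0, 0], [0, 0, 0], [0, 0, 0], [0, 0, 0], [0, 0, 0], [0, 0, 0], [0, 0, 0], [0, 0, 0]])

```text
clock: 1.48
tcp_pos: [0.5422, -0.0421, 0.1599]
eef_rot: [-3.098, -0.519, 0.0]
ft_force: [0.6, -1.1, 0.2]
opening: 0.999
gripper_force: 0.0
```

step_arm(linear=[[0, 0, 0], [0, 0, 0], [0, 0, 0], [0, 0, 0], [0, 0, 0], [0, 0, 0], [0, 0, 0], [0, 0, 0], [0, 0, 0], [0, 0, 0]], dr=[[0, 0, -0.1], [0, 0, -0.1], [0, 0, -0.1], [0, 0, -0.1], [0, 0, -0.1], [0, 0, -0.1], [0, 0, -0.1], [0, 0, -0.11], [0, 0, 0], [0, 0, 0]])

```text
clock: 2.32
tcp_pos: [0.5413, -0.0438, 0.1601]
eef_rot: [-2.646, -1.693, 0.0]
ft_force: [0.6, -0.3, 0.1]
opening: 1.002
gripper_force: 0.0
```

```bash
python3 - <<'E'
from h import *
import pickle
d=snap('wrist');pickle.dump(d,open('w1.pkl','wb'));save(d,'w1.png')
s=ctrl.read_state();R=Ro.from_rotvec(s['eef_rot']).as_matrix();print(s['clock'],s['tcp_pos'],R.round(4),s['ft_force'])
print(proj(d,[[.541,-.0437,.04]]))
E
```

```text
2.3667 [ 0.54133977 -0.04384584  0.16019906] [[ 4.191e-01  9.079e-01 -2.000e-04]
 [ 9.079e-01 -4.191e-01  1.000e-04]
 [-0.000e+00 -3.000e-04 -1.000e+00]] [ 0.22499794 -0.47040988 -0.60777348]
[[279.44738972 203.22686208]]
```

View pics/w1.png

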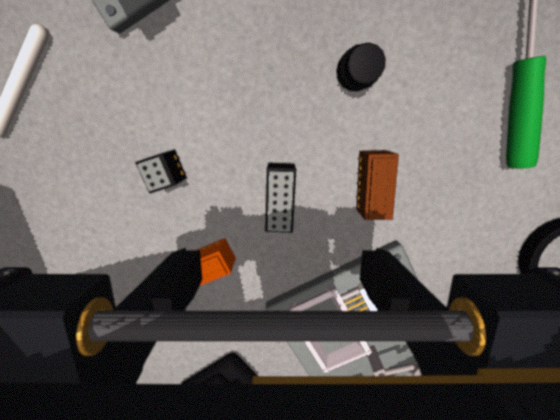

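The wrist view shows the housing between the fingers, its top running from about (281,170) to (279,232). The brown and orange look-alikes are well to the sides.

```bash
python3 - <<'E'
from h import *
import pickle
d=pickle.load(open('w1.pkl','rb'));g=d['img'].max(2)
for z in[200]:
  for v in (176,185,200,215,228): print(v,g[v,258:304])
print(g[155:242,281])
W=ray(d,[(267,172),(296,172),(294,232),(265,232)],.04);print(W)
v=W[0]+W[1]-W[2]-W[3];print(W.mean(0),np.degrees(np.arctan2(v[1],v[0])),np.linalg.norm(W[0]-W[1]),np.linalg.norm(W[0]-W[3]))
print('tool shift',totool(W.mean(0)-ctrl.read_state()['tcp_pos']))
E
```

```text
176 [171 173 171 173 179 184 183 161 105  57  85 138 166 170 156 128  91  62
  71 103 146 161 168 169 166 159 134 101  82  86 115 148 164 166 152 102
  56  65 131 165 181 181 179 178 176 177]
185 [180 180 177 175 173 172 165 129  83  54  94 144 163 166 148 107  72  54
  65  98 137 161 166 167 157 141  99  66  62  84 125 156 163 153 121  81
  60  99 153 171 170 174 173 176 178 181]
200 [182 185 176 174 172 175 159 122  70  58  98 146 168 164 154 136 123 117
 130 154 162 163 165 163 162 151 140 134 134 150 161 164 158 137  91  53
  95 146 172 172 171 168 170 176 171 172]
215 [135 140 131 117 112 103  88  55  34  59  93 104  97  95  89  85  89  89
  94 100  97  99  93  88  93  86  87  93  93  92  93  92  85  52  31  47
  85 104  98 108 104 103 106 101 101 103]
228 [103 104 102 102 100  97  74  47  32  57  86 100  97  91  77  70  65  81
  88  97  98  90  94  88  78  59  47  56  77  90  96  83  57  29  36  68
  90  96  98  99  99 100 103 102 102 103]
[173 170 169 170 172 179 166 126  64  20   9  10  18  36  43  50  86 135
 161 169 166 169 165 169 169 168 164 163 164 165 167 161 164 167 162 165
 166 164 165 161 166 164 163 165 161 163 166 162 165 162 163 166 164 163
 160 139 106  97  99  99  88  98  87  82  86  93  93  92  94  91  88  85
  89  88  94  90  73  75  92 100  99 100 105  98 103 102 102]
[[ 0.54311586 -0.012223    0.04      ]
 [ 0.56700246 -0.02323038  0.04      ]
 [ 0.54162907 -0.07584547  0.04      ]
 [ 0.51617944 -0.06411913  0.04      ]]
[ 0.54198171 -0.04385449  0.04      ] 63.411182394420386 0.02630080321083499 0.058470325961392414
tool shift [0.00026318 0.00061848 0.12019889]
```

step_arm(linear=[[0, 0.0006, 0.02], [0, 0, 0.02], [0, 0, 0.02], [0, 0, 0.02], [0, 0, 0.02], [0, 0, 0.02], [0, 0, 0.012], [0, 0, 0.01], [0, 0, 0], [0, 0, 0]], dr=[[0, 0, 0.03], [0, 0, 0], [0, 0, 0], [0, 0, 0], [0, 0, 0], [0, 0, 0], [0, 0, 0], [0, 0, 0], [0, 0, 0], [0, 0, 0]], hand=0.065)

```text
clock: 3.2
tcp_pos: [0.542, -0.0441, 0.0185]
eef_rot: [-2.669, -1.656, 0.0]
ft_force: [0.1, -0.6, 0.1]
opening: 0.737
gripper_force: 0.0
```

step_arm(linear=[[0, 0, 0], [0, 0, 0], [0, 0, 0], [0, 0, 0], [0, 0, 0], [0, 0, 0], [0, 0, 0], [0, 0, 0], [0, 0, 0], [0, 0, 0]], dr=[[0, 0, 0], [0, 0, 0], [0, 0, 0], [0, 0, 0], [0, 0, 0], [0, 0, 0], [0, 0, 0], [0, 0, 0], [0, 0, 0], [0, 0, 0]], hand=0.01, squeeze=25)

```text
clock: 4.03
tcp_pos: [0.542, -0.0441, 0.0185]
eef_rot: [2.668, 1.658, 0.0]
ft_force: [-1.5, 0.0, 4.1]
opening: 0.32
gripper_force: 25.0
```

Grip is on 28.2 mm, so the housing is held. Next I lift, turn to the nest's heading, and take a close look at the nest.

step_arm(linear=[[0, 0, -0.01], [0, 0, -0.02], [0, 0, -0.03], [0, 0, -0.03], [0, 0, -0.03], [0, 0, -0.03], [0, 0, -0.03], [0, 0, 0], [-0.0244, -0.0033, 0], [-0.0244, -0.0033, 0], [-0.0244, -0.0033, 0], [-0.0244, -0.0033, 0], [-0.0244, -0.0033, 0], [-0.0244, -0.0033, 0], [-0.0244, -0.0033, 0], [-0.0244, -0.0033, 0], [-0.0244, -0.0033, 0], [-0.0244, -0.0033, 0], [0, 0, 0], [0, 0, 0]], dr=[[0, 0, 0], [0, 0, 0], [0, 0, -0.1], [0, 0, -0.1], [0, 0, -0.1], [0, 0, -0.1], [0, 0, -0.1], [0, 0, -0.027], [0, 0, 0], [0, 0, 0], [0, 0, 0], [0, 0, 0], [0, 0, 0], [0, 0, 0], [0, 0, 0], [0, 0, 0], [0, 0, 0], [0, 0, 0], [0, 0, 0], [0, 0, 0]])

```text
clock: 5.7
tcp_pos: [0.5252, -0.2904, 0.1983]
eef_rot: [-2.146, -2.294, -0.0]
ft_force: [-0.6, 0.7, -0.5]
opening: 0.313
gripper_force: 25.0
```

```bash
python3 - <<'E'
from h import *
import pickle
d=snap('wrist');pickle.dump(d,open('w2.pkl','wb'))
s=ctrl.read_state();R=Ro.from_rotvec(s['eef_rot']).as_matrix();print(s['clock'],s['tcp_pos'],np.degrees(np.arctan2(R[1,0],R[0,0])),s['ft_force'],s['opening'])
print(proj(d,[[.5263,-.2073,.032]]))
cv2.imwrite('pics/w2.png',cv2.cvtColor(d['img'],cv2.COLOR_RGB2BGR))
E
```

```text
5.75 [ 0.525463   -0.289448    0.19839807] 93.87090973496214 [-0.21235355 -0.10525827 -0.49090208] 0.31738917367714137
[[287.02537341 110.91040784]]
```

View pics/w2.png

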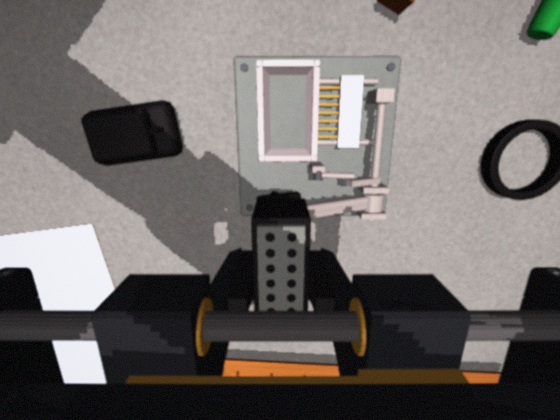

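The nest rim's outer corners are at about (257,60), (320,60), (318,161) and (259,161). Its centre lies close to the projected estimate of (287,111), and the held housing is upright and aligned.

```bash
python3 - <<'E'
from h import *
import pickle
d=pickle.load(open('w2.pkl','rb'));hsv=cv2.cvtColor(d['img'],cv2.COLOR_RGB2HSV)
W=ray(d,[(257,60.5),(320,60.5),(318,161),(259,161)],.032)
v=W[0]+W[1]-W[2]-W[3];c=W.mean(0)
print(c,np.degrees(np.arctan2(v[1],v[0])),[np.linalg.norm(W[i]-W[i-1]).round(4) for i in range(4)])
F=ray(d,[(266,68),(312,68),(311,152),(267,152)],.022);print('inner',F.mean(0))
H=ray(d,[(256,223),(309,223)],ctrl.read_state()['tcp_pos'][2]+.0215);print('held',H, totool(H.mean(0)-ctrl.read_state()['tcp_pos']))
print('tool shift',totool(c-ctrl.read_state()['tcp_pos']))
E
```

```text
[ 0.52793612 -0.20928327  0.032     ] 94.26711690982354 [np.float64(0.096), np.float64(0.0604), np.float64(0.096), np.float64(0.0622)]
inner [ 0.52858881 -0.20765348  0.022     ]
held [[ 0.51237937 -0.25963651  0.21989807]
 [ 0.53590601 -0.2580664   0.21989807]] [ 0.0306264   0.00074556 -0.02148509]
tool shift [0.07973336 0.00790003 0.16643617]
```

step_arm(linear=[[0.016, 0.0015, 0], [0.022, 0.002, 0], [0.022, 0.002, 0], [0.0215, 0.0022, 0], [0, 0, 0.02], [0, 0, 0.02], [0, 0, 0.02], [0, 0, 0.02], [0, 0, 0.02], [0, 0, 0.02], [0, 0, 0.01], [0, 0, 0.01], [0, 0, 0.007], [0, 0, 0.007], [0, 0, 0.004], [0, 0, 0], [0, 0, 0]], dr=[[0, 0, 0], [0, 0, 0], [0, 0, 0], [0, 0, 0], [0, 0, 0], [0, 0, 0], [0, 0, 0], [0, 0, 0], [0, 0, 0], [0, 0, 0], [0, 0, 0], [0, 0, 0], [0, 0, 0], [0, 0, 0], [0, 0, 0], [0, 0, 0], [0, 0, 0]])

```text
clock: 7.17
tcp_pos: [0.5279, -0.208, 0.0406]
eef_rot: [2.144, 2.295, 0.0]
ft_force: [0.4, 0.3, -1.0]
opening: 0.317
gripper_force: 25.0
```

step_arm(linear=[[0, 0, 0.0015], [0, 0, 0.0015], [0, 0, 0.001], [0, 0, 0], [0, 0, 0]], dr=[[0, 0, 0], [0, 0, 0], [0, 0, 0], [0, 0, 0], [0, 0, 0]])

```text
clock: 7.58
tcp_pos: [0.5278, -0.208, 0.0365]
eef_rot: [2.145, 2.295, 0.0]
ft_force: [0.6, -0.6, -0.3]
opening: 0.313
gripper_force: 25.0
```

step_arm(linear=[[0, 0, 0.0005], [0, 0, 0.0005], [0, 0, 0], [0, 0, 0]], dr=[[0, 0, 0], [0, 0, 0], [0, 0, 0], [0, 0, 0]])

```text
clock: 7.92
tcp_pos: [0.5278, -0.208, 0.0364]
eef_rot: [2.144, 2.296, -0.0]
ft_force: [-5.0, 1.9, 10.5]
opening: 0.318
gripper_force: 25.0
```

The housing met the floor at the expected height (TCP 0.0364), with 10 N. I release it and rise.

step_arm(linear=[[0, 0, 0], [0, 0, 0], [0, 0, 0], [0, 0, 0], [0, 0, 0], [0, 0, 0]], dr=[[0, 0, 0], [0, 0, 0], [0, 0, 0], [0, 0, 0], [0, 0, 0], [0, 0, 0]], hand=0.042)

```text
clock: 8.42
tcp_pos: [0.5277, -0.2079, 0.0352]
eef_rot: [-2.145, -2.295, -0.0]
ft_force: [0.2, 0.2, 0.2]
opening: 0.475
gripper_force: 0.0
```

step_arm(linear=[[0, 0, -0.005], [0, 0, -0.01], [0, 0, -0.02], [0, 0, -0.03], [0, 0, -0.03], [0, 0, -0.03], [0, 0, -0.025], [0, 0, 0], [-0.03, 0, 0], [-0.03, 0, 0], [-0.03, 0, 0], [0, 0, 0], [0, 0, 0]], dr=[[0, 0, 0], [0, 0, 0], [0, 0, 0], [0, 0, 0], [0, 0, 0], [0, 0, 0], [0, 0, 0], [0, 0, 0], [0, 0, 0], [0, 0, 0], [0, 0, 0], [0, 0, 0], [0, 0, 0]])

```text
clock: 9.5
tcp_pos: [0.5334, -0.2986, 0.1849]
eef_rot: [-2.146, -2.293, -0.0]
ft_force: [-0.2, -0.3, 0.6]
opening: 0.476
gripper_force: 0.0
```

```bash
python3 - <<'E'
from h import *
import pickle
d=snap('wrist');e=snap('scene');pickle.dump((d,e),open('w3.pkl','wb'))
s=ctrl.read_state();print(s['clock'],s['tcp_pos'],s['ft_force'],s['opening'])
a=cv2.resize(e['img'][180:310,100:250],(560,485),interpolation=cv2.INTER_CUBIC)
cv2.imwrite('pics/w3.png',cv2.cvtColor(np.hstack([d['img'][:,150:390],np.array(a)[:420]]),cv2.COLOR_RGB2BGR))
E
```

```text
9.6 [ 0.53372919 -0.29698003  0.18522255] [-0.39111858  1.00516788  0.16034125] 0.4780582749780838
```

View pics/w3.png

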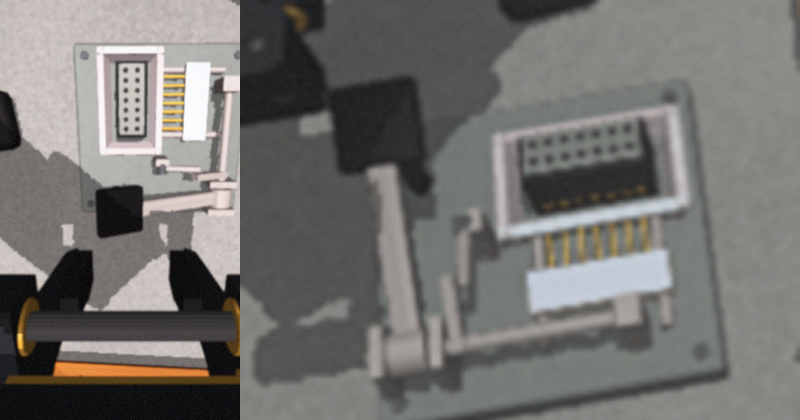

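The housing stands inside the nest, seated level and parallel to the walls, at (282,100) in the wrist frame. The raised paddle at about (270,211) agrees with the computed (0.525, -0.298). Next I shut the fingers and press.

step_arm(linear=[[0, -0.005, 0], [0, -0.005, 0], [0, 0, 0.01], [0, 0, 0.01], [0, 0, 0.01], [0, 0, 0.01], [0, 0, 0.01], [0, 0, 0.01], [0, 0, 0.01], [0, 0, 0.005], [0, 0, 0], [0, 0, 0]], dr=[[0, 0, 0], [0, 0, 0], [0, 0, 0], [0, 0, 0], [0, 0, 0], [0, 0, 0], [0, 0, 0], [0, 0, 0], [0, 0, 0], [0, 0, 0], [0, 0, 0], [0, 0, 0]], hand=0.0)

```text
clock: 10.6
tcp_pos: [0.5239, -0.2985, 0.1102]
eef_rot: [-2.145, -2.296, -0.0]
ft_force: [-0.7, -0.2, 0.2]
opening: 0.005
gripper_force: 0.0
```

step_arm(linear=[[0, -0.0006, 0.004], [0, -0.0006, 0.004], [0, -0.0008, 0.004], [0, -0.0008, 0.004], [0, -0.0008, 0.004], [0, -0.0008, 0.004], [0, -0.0008, 0.004], [0, -0.0008, 0.004], [0, -0.0008, 0.004], [0, -0.0008, 0.004], [0, 0, 0]], dr=[[0, 0, 0], [0, 0, 0], [0, 0, 0], [0, 0, 0], [0, 0, 0], [0, 0, 0], [0, 0, 0], [0, 0, 0], [0, 0, 0], [0, 0, 0], [0, 0, 0]])

```text
clock: 11.52
tcp_pos: [0.516, -0.2989, 0.0696]
eef_rot: [-2.145, -2.295, 0.0]
ft_force: [-0.5, -0.8, 1.0]
opening: 0.002
gripper_force: 0.8
```

```bash
python3 - <<'E'
from h import *
d=snap('wrist');e=snap('scene')
a=cv2.resize(e['img'][150:320,80:250],(420,420),interpolation=cv2.INTER_CUBIC)
cv2.imwrite('pics/w4.png',cv2.cvtColor(np.hstack([d['img'][:,100:460],a]),cv2.COLOR_RGB2BGR))
E
```

```text
(no output)
```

View pics/w4.png

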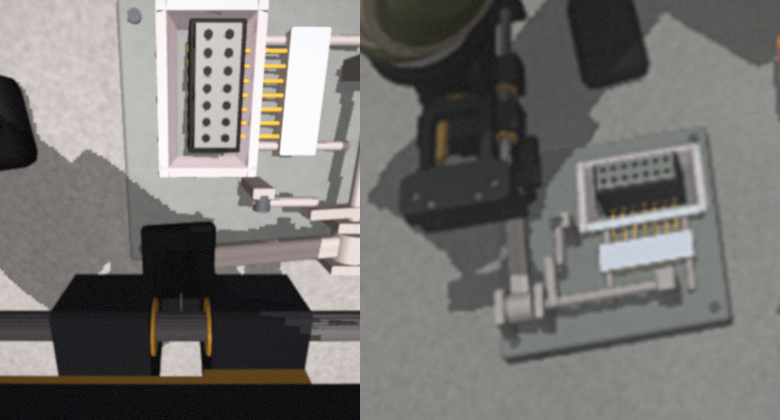

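The fingers are over the paddle, near (180,250) in the left half, and the lever is lowered with the housing undisturbed. I continue down gently.

step_arm(linear=[[0, -0.0005, 0.003], [0, -0.0005, 0.003], [0, -0.0005, 0.003], [0, 0, 0.003], [0, 0, 0]], dr=[[0, 0, 0], [0, 0, 0], [0, 0, 0], [0, 0, 0], [0, 0, 0]])

```text
clock: 12.03
tcp_pos: [0.5145, -0.2987, 0.0574]
eef_rot: [-2.144, -2.295, -0.0]
ft_force: [-0.9, 0.6, 0.3]
opening: 0.002
gripper_force: 0.0
```

step_arm(linear=[[0, 0, 0.002], [0, 0, 0.002], [0, 0, 0.002], [0, 0, 0.001], [0, 0, 0.001], [0, 0, 0]], dr=[[0, 0, 0], [0, 0, 0], [0, 0, 0], [0, 0, 0], [0, 0, 0], [0, 0, 0]])

```text
clock: 12.53
tcp_pos: [0.5148, -0.299, 0.0502]
eef_rot: [-2.144, -2.296, -0.0]
ft_force: [-0.4, -0.3, -1.3]
opening: 0.007
gripper_force: 0.0
```

step_arm(linear=[[0, 0, 0.001], [0, 0, 0.001], [0, 0, 0.0005], [0, 0, 0]], dr=[[0, 0, 0], [0, 0, 0], [0, 0, 0], [0, 0, 0]])

```text
clock: 12.87
tcp_pos: [0.5149, -0.2991, 0.0483]
eef_rot: [2.144, 2.296, -0.0]
ft_force: [-1.9, 1.3, 4.5]
opening: 0.003
gripper_force: 1.9
```

Contact came at 48 mm, the paddle's "down" height. I raise the tool and check.

step_arm(linear=[[0, 0, -0.005], [0, 0, -0.02], [0, 0, -0.03], [0, 0, -0.03], [0, 0, -0.03], [0, 0, -0.03], [-0.03, 0, 0], [-0.03, 0, 0], [-0.03, 0, 0], [0, 0, 0], [0, 0, 0]], dr=[[0, 0, 0], [0, 0, 0], [0, 0, 0], [0, 0, 0], [0, 0, 0], [0, 0, 0], [0, 0, 0], [0, 0, 0], [0, 0, 0], [0, 0, 0], [0, 0, 0]])

```text
clock: 13.78
tcp_pos: [0.5205, -0.3897, 0.1924]
eef_rot: [-2.146, -2.293, -0.0]
ft_force: [-0.1, 0.1, 0.3]
opening: 0.008
gripper_force: 0.0
```

```bash
python3 - <<'E'
from h import *
d=snap('wrist');e=snap('scene')
a=cv2.resize(e['img'][150:320,80:250],(420,420),interpolation=cv2.INTER_CUBIC)
cv2.imwrite('pics/w5.png',cv2.cvtColor(np.hstack([d['img'][:,100:460],a]),cv2.COLOR_RGB2BGR))
for nm,c in(('wrist',d),('scene',e)): print(nm,'down',proj(c,[[.512,-.299,.048]]),'up',proj(c,[[.525,-.2985,.095]]))
E
```

```text
wrist down [[277.78517258 100.96147165]] up [[294.07404443  98.13518328]]
scene down [[143.12006179 219.04437382]] up [[134.91266541 212.41078694]]
```

View pics/w5.png

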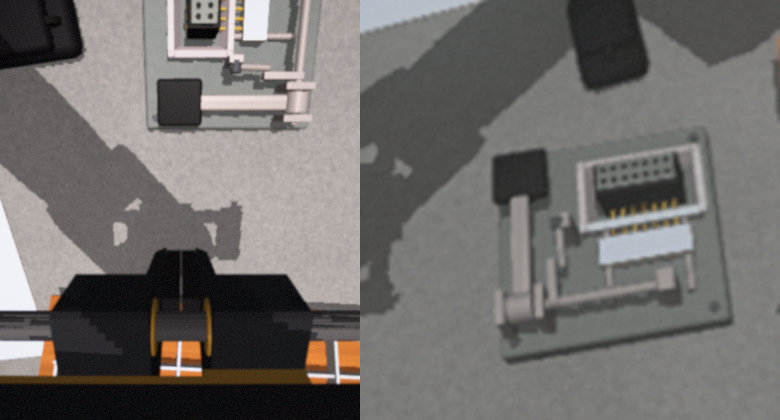

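The paddle is at (280,101) in the wrist view, against a predicted (278,101) for down and (294,98) for up, so the lever is holding down. The housing is still seated and the tool is clear.

```bash
python3 -c "
from rig import ctrl
print(ctrl.sign_off())"
```

```text
the job is handed in; nothing more can be done
None
```

The housing is seated flat in the rectangular nest, the lever is down and holding by itself, and the job was handed in at about 14 s with the arm clear of everything.

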